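# Changing over the chain-link clamp fixture and sorting the finished links

## Task

Throw the red handle of the toggle clamp right back, take the finished chain link out of the nest, lay the dark blank link flat in the nest in its place and clamp it with the handle fully home. Lay that finished link and every other bright finished link on the bench flat and lengthwise in the blue tray that matches its length, and leave the other tools and supplies on the bench where they are.

Things in the scene. Friction and masses are not known exactly. Their poses are not given: they have to be found in the camera images.
- fixture: work fixture bolted to the bench: aluminium plate 345 x 105 x 12 mm carrying a nest for one 100 mm link and a toggle clamp. Origin on the bench straight below the middle of the nest; x runs along the nest from the clamp towards the open end, y across it, z up. The plate spans x -255 to +90 mm
- nest (a point): middle of the nest's seat, 34 mm above the bench, axes as the fixture. A 100 mm link lies here along x on a rib 16 mm wide and end rests, between flared side guides (30 mm apart, x = +-34 to +-50 mm, tops 46 mm above the bench) and end stops 108 mm apart (tops 45 mm above the bench). Over the middle 60 mm the link's sides are free for fingers down to 12 mm above the bench
- clamp_handle (a joint): angle of the red clamp handle about the fixture's -y axis: 0 clamped (home, past dead centre), 1.43 thrown right back, away from the nest. Dead centre is at 0.07; about 6 N at the grip takes it over or closes it on a link; elsewhere it moves freely and stays where left. Thrown back, the steel arm stands upright clear of the nest, top 225 mm above the bench, at fixture x -110 to -185 mm
- handle_hinge (a point): centre of the handle's hinge on the fixture, at x -198 mm, 30 mm above the bench, axes as the fixture
- handle_grip (a point): point on the red grip, 106 mm from the hinge. The grip is 24 mm across fixture y, 18 mm thick, 54 to 124 mm from the hinge. Clamped, it stands up leaning 10 degrees (0.17 rad) towards the nest, top 155 mm above the bench; thrown back it points away from the nest, 18 degrees above level
- spindle: sprung black rubber foot (16 mm) at the end of the clamp arm, 118 mm from the arm's hinge; clamped, it presses on the link 20 mm from its middle, on the clamp side, with about 7 N. Its origin is the arm's hinge, not the foot
- blank: the unfinished link: dark steel, no bores, 100 mm long, 24 mm wide, 14 mm thick, round ends; origin at the centre of its underside, x along its length, z through its thickness (lying flat either face may be up)
- link_s1: finished short chain link, bright steel with a brass-bushed bore at each end, 75 mm long, 24 mm wide, 14 mm thick, round ends; origin at the centre of its underside, x along its length, z through its thickness (lying flat either face may be up); may be absent
- link_s2: finished short chain link, bright steel with a brass-bushed bore at each end, 75 mm long, 24 mm wide, 14 mm thick, round ends; origin at the centre of its underside, x along its length, z through its thickness (lying flat either face may be up); may be absent
- link_m1: finished medium chain link, bright steel with a brass-bushed bore at each end, 100 mm long, 24 mm wide, 14 mm thick, round ends; origin at the centre of its underside, x along its length, z through its thickness (lying flat either face may be up); it starts clamped in the nest
- link_m2: finished medium chain link, bright steel with a brass-bushed bore at each end, 100 mm long, 24 mm wide, 14 mm thick, round ends; origin at the centre of its underside, x along its length, z through its thickness (lying flat either face may be up); may be absent
- link_l1: finished long chain link, bright steel with a brass-bushed bore at each end, 125 mm long, 24 mm wide, 14 mm thick, round ends; origin at the centre of its underside, x along its length, z through its thickness (lying flat either face may be up); may be absent
- link_l2: finished long chain link, bright steel with a brass-bushed bore at each end, 125 mm long, 24 mm wide, 14 mm thick, round ends; origin at the centre of its underside, x along its length, z through its thickness (lying flat either face may be up); may be absent
- tray_s: short blue steel tray for 75 mm links, fixed to the bench, room for two side by side: inside 89 mm along its x and 118 mm along its y, walls 3 mm thick and 15 mm high over all, floor 3 mm thick; origin at the centre of its underside, z up. Links lie along its x
- tray_m: medium blue steel tray for 100 mm links, fixed to the bench, room for two side by side: inside 114 mm along its x and 118 mm along its y, walls 3 mm thick and 15 mm high over all, floor 3 mm thick; origin at the centre of its underside, z up. Links lie along its x
- tray_l: long blue steel tray for 125 mm links, fixed to the bench, room for two side by side: inside 139 mm along its x and 118 mm along its y, walls 3 mm thick and 15 mm high over all, floor 3 mm thick; origin at the centre of its underside, z up. Links lie along its x
- tape_roll: bystander: roll of brown tape, 90 mm across, 30 mm high; origin at its underside
- grease_tin: bystander: open tin of yellow grease, 84 mm across, 65 mm high; origin at its underside
- screwdriver: bystander: yellow screwdriver, lying; origin at its underside
- spanner: bystander: open-ended spanner, 150 mm, lying; origin at its underside
- oil_bottle: bystander: yellow oil bottle with red cap, 60 mm across, 150 mm high; origin at its underside
Things that resemble listed ones, but are neither listed nor needed, are in the scene too. Leave any purple look-alike of the link_l2 alone.

How it is judged:
By the outcome, as a careful person would: the job done as asked, in the order asked, and still so for the second after the job is handed in, with the robot touching nothing.
Of link_s1, link_s2, link_m2, link_l1, link_l2 only 3 to 5 are there at a start; the rules pass over those that are not, and their reading is None.
At some moment in a run one of link_s1, link_s2, link_m2, link_l1, link_l2 may be knocked a few centimetres aside while the robot is not near it.
Once in a run the grip may slacken for a moment while it holds something.
It also fails if it takes over 210 s, if anything falls off the work surface, if the arm or the gripper's body presses on something with over 40 N, if the wrist force passes 120 N, or if a joint passes its speed limit or range.

## Robot

A 6-joint arm with a two-finger parallel gripper is mounted at the origin on the work surface. World frame = base frame: x ahead of the robot, y to its left, z up, the work surface at z = 0. Lengths are in mm, angles in rad, forces in N, time in s.
With the tool pointing down it reaches from about 300 to 775 mm from the base axis. Payload 14.6 kg.
Tool frame: the origin (TCP) lies on the centre line of the jaws, within the pads' length; the fingertips stand 8 mm ahead of it and the grasp point (between the pads) lies 11 mm behind it; z points along the fingers, y is the line along which they close (so a half turn about z gives the same grasp; the last joint's range is limited). The gripper opens to 94 mm and grips with 3 to 60 N. Pads are 16 mm wide; open, the fingers measure 119 mm over their backs; the gripper's body (75 mm by 177 mm) begins 78 mm behind the grasp point.
Start: joints at [1.268, 0.3, 1.521, -0, 1.321, -0.067], TCP at [128.489, 534.771, 213.446] pointing down, gripper open.
Joint ranges: [-3.03, 3.03], [-0.79, 2.21], [0.23, 2.52], [-1.04, 4.18], [0, 3.07], [-2.55, 2.55]. Speed limits (rad/s): [2.22, 2.22, 2.57, 3.14, 3.14, 3.14].

## Interface

Orientations are given as [roll, pitch, yaw] about the fixed x, y, z axes, in that order (R = Rz(yaw) Ry(pitch) Rx(roll)).
In Python, from cell import manip gives the robot as it stands.
- The arm moves only by the tool jog_arm, never from a script. Its argument "rows" is one flat list of numbers, 7 for each row, row after row: the shift along the world's x, y, z in cm, then the turn, a rotation vector about the world's x, y, z in rad, then the closure, from 0 (fully open) to 1 (shut). In form: [dx, dy, dz, rx, ry, rz, fingers, dx, dy, dz, rx, ry, rz, fingers, ...]. A call has 1 to 20 rows; each row shifts and turns the commanded pose from where the row before left it; what a row does not reach is not made up. A row lasts 1/12 s, in which the tool goes at most 41.7 mm and 7.16 degrees, less where a joint would pass 70% of its speed; a pose out of reach is approached as far as the arm can. A call with a gripper value outside its range is refused whole. The fingers move at their own pace and stop on an object; "newtons" is the grip in N (left out, the last holds). Time passes only in rows, so rows that do not move let the fingers close. It gives the time, the measured TCP pose, the force, the opening and the grip force at its end, in the units of the state.
- manip.read_state(): the state, without advancing time (a new reading comes with each control period).
- manip.camera(name): name is "scene" or "top"; returns (picture, depth): 480x640x3 uint8, blue, green, red; 480x640 float32, mm along the optical axis (not along the pixel's ray), 0 where there is no reading.
- manip.camera_model(name): a dict with "K" (3x3 intrinsics, pixels), "R" (3x3) and "t" (3): a world point X has camera coordinates R X + t. Camera axes: x right, y down, z forward; pixel columns grow to the right and rows downward; lengths in mm; the calibration is good to about 2 mm. A picture is of the moment at which its call begins. camera_model takes no time and is no camera call.
- manip.sign_off(): hands the job in; it is judged then, once.
The state is a dict: "clock": time; "joints": joint angles; "qd": joint speeds; "effort": joint torques, N m; "eef_pos": TCP position; "eef_rot": TCP orientation; "wrist_force": force on the tool from outside, world axes, zero at the start; "moment": the same for the moment, N m; "finger_gap": finger opening in mm; "finger_force": force on a finger pad.
Only numpy, scipy, OpenCV 4.12 (cv2) and the standard library are available. Lean on these libraries where they do the work, as an engineer would, in place of code of your own. Each camera call takes 0.05 s, during which the arm holds its last target. There are 200 camera calls.

## Working session

There is one attempt and no reset: what is moved stays moved. The work goes in short steps, Python scripts to look and compute and a tool call to move; the robot and the scene stay as the last step left them, time stands still between calls to the robot, and variables do not carry over. Pictures are saved under pics/ and viewed, at most 14 in all, crops included, and the job is handed in when it is done.

Besides the shell and the picture viewer there is one more tool, called by a JSON object that holds its "op" and its "data", one argument or row to a line. jog_arm: Moves the arm, as the interface text tells. Its arguments: {"type":"object","properties":{"rows":{"type":"array"},"newtons":{"type":"number"}},"required":["rows"]}

```bash
ls; mkdir -p pics; cat > h.py <<'E'
import numpy as np,cv2
from cell import manip
def cam(n):
    return manip.camera(n)
def ray(n,u,v,z):
    m=manip.camera_model(n);K,R,t=[np.array(m[k]) for k in("K","R","t")]
    C=-R.T@t;d=R.T@np.linalg.inv(K)@np.array([u,v,1.])
    return C+d*(z-C[2])/d[2]
def proj(n,X):
    m=manip.camera_model(n);K,R,t=[np.array(m[k]) for k in("K","R","t")]
    p=K@(R@np.array(X,float)+t);return p[:2]/p[2]
def cloud(n,D):
    m=manip.camera_model(n);K,R,t=[np.array(m[k]) for k in("K","R","t")]
    v,u=np.mgrid[:480,:640];P=np.stack([u,v,np.ones_like(u)],-1)@np.linalg.inv(K).T*D[...,None]
    return (P-t)@R
E
python3 - <<'E'
from h import *
for n in("top","scene"):
    p,d=cam(n);cv2.imwrite(f"pics/{n}0.png",p);np.save(f"{n}0.npy",d)
    m=manip.camera_model(n);print(n,-np.array(m["R"]).T@np.array(m["t"]),m["K"][0][0])
print(manip.read_state())
E
```

```text
pics
top [ 408.88329818   -4.33810284 1461.73502106] 536.9854787328095
scene [1241.70472154  509.47584343  976.05949546] 589.2778359390877
{'clock': 0.1, 'joints': array([ 1.26838171e+00,  3.00416988e-01,  1.52152632e+00, -2.08709501e-05,
        1.32070142e+00, -6.65761561e-02]), 'qd': array([ 0.00068968,  0.00028049, -0.00219678,  0.0005176 ,  0.00040284,
        0.00043679]), 'effort': array([ 1.25610241e-03, -5.32648838e+01, -3.53285909e+01,  7.09965988e-02,
        2.34872400e-02, -7.58294777e-05]), 'eef_pos': array([128.43822217, 534.55487337, 212.93917238]), 'eef_rot': array([-3.14054156e+00, -4.98201672e-05,  2.90575934e+00]), 'wrist_force': array([-0.16521137, -0.75482849,  0.24884091]), 'moment': array([-0.01332541, -0.01364004,  0.0417209 ]), 'finger_force': 0.0, 'finger_gap': 94.17395236927884}
```

View pics/top0.png

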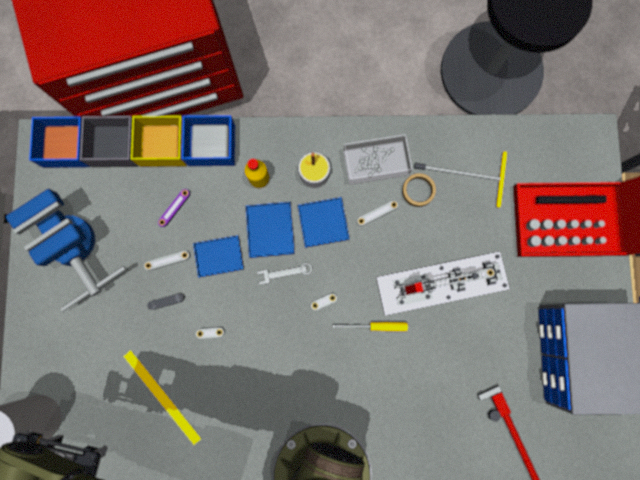

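View pics/scene0.png

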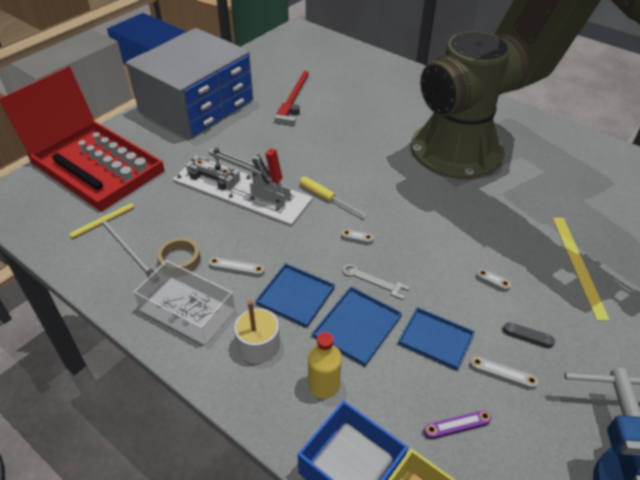

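The top view shows the trays at (218,256), (271,230) and (324,222). Bright links are at (166,260), (378,212), (210,333) and (324,301), the blank is at (166,300), and the purple look-alike is at (175,207). The fixture is at (443,283), with its red grip at (414,288).

```bash
cat >> h.py <<'E'
def rects(n,p,mask,z,box=None):
    out=[]
    mask=mask.astype(np.uint8)
    if box: 
        b=np.zeros_like(mask);b[box[1]:box[3],box[0]:box[2]]=1;mask=mask*b
    cs,_=cv2.findContours(mask,cv2.RETR_EXTERNAL,cv2.CHAIN_APPROX_NONE)
    for c in cs:
        if cv2.contourArea(c)<60: continue
        w=np.array([ray(n,u,v,z)[:2] for u,v in c[:,0]],np.float32)
        (cx,cy),(a,b_),_=r=cv2.minAreaRect(w)
        q=cv2.boxPoints(r);e=q[1]-q[0];f=q[2]-q[1]
        l=e if np.hypot(*e)>np.hypot(*f) else f
        out.append((np.round(c[:,0].mean(0)).astype(int).tolist(),round(float(cx),1),round(float(cy),1),round(float(max(a,b_)),1),round(float(min(a,b_)),1),round(float(np.arctan2(l[1],l[0])%np.pi),3)))
    return out
def masks(p):
    h,s,v=cv2.split(cv2.cvtColor(p,cv2.COLOR_BGR2HSV))
    h,s,v=[x.astype(int) for x in(h,s,v)]
    return dict(blue=(h>95)&(h<120)&(s>130)&(v>60),bright=(v>175)&(s<60),dark=(v<95)&(s<60),brass=(h<25)&(s>70)&(v<220),red=((h<6)|(h>174))&(s>150)&(v>90))
def report(tag):
    for n,boxes in(("top",dict(blue=(190,190,355,280),bright=(130,195,420,345),dark=(140,285,195,315),red=(390,270,440,310))),("scene",dict(blue=(250,255,480,370),bright=(200,220,550,395),dark=(495,315,560,350),red=(255,140,290,190)))):
        p,d=cam(n);cv2.imwrite(f"pics/{n}{tag}.png",p);np.save(f"{n}{tag}.npy",d)
        M=masks(p)
        for k,b in boxes.items():
            m=M[k]|M["brass"] if k=="bright" else M[k]
            for r in rects(n,p,m,{"blue":15,"bright":14,"dark":14,"red":100}[k],b): print(n,k,*r)
E
python3 - <<'E'
from h import *
report("1")
p=cv2.imread("pics/top1.png");q=cv2.imread("pics/scene1.png")
a=cv2.resize(p[240:320,365:525],None,fx=5,fy=5,interpolation=cv2.INTER_CUBIC)[:, :800]
cv2.imwrite("pics/fx_top.png",a)
b=cv2.resize(q[135:235,165:325],None,fx=5,fy=5,interpolation=cv2.INTER_CUBIC)
cv2.imwrite("pics/fx_sc.png",b)
E
```

```text
top blue [218, 256] 570.5 274.4 122.2 92.8 1.735
top blue [269, 229] 641.7 135.0 143.9 121.8 0.081
top blue [323, 222] 660.5 -11.7 121.6 118.2 1.743
top bright [209, 333] 365.0 296.1 66.8 24.3 1.625
top bright [323, 302] 444.0 -9.8 72.0 24.4 1.976
top bright [402, 290] 468.9 -221.3 118.3 105.7 1.762
top bright [279, 274] 522.6 100.8 127.4 33.9 1.758
top bright [166, 260] 560.7 416.2 117.4 21.9 1.849
top bright [377, 212] 686.4 -162.0 117.7 23.4 2.014
top bright [173, 207] 706.0 399.3 70.3 10.1 2.503
top bright [411, 201] 717.7 -253.1 51.7 16.7 1.017
top red [414, 288] 475.1 -238.4 41.3 23.5 1.691
scene blue [436, 338] 576.7 276.4 120.6 98.0 1.739
scene blue [356, 325] 647.7 137.3 146.5 122.0 0.081
scene blue [295, 295] 666.8 -8.3 122.9 121.8 1.739
scene bright [504, 370] 560.3 413.6 75.0 12.8 1.837
scene bright [324, 367] 758.1 142.4 130.9 63.0 0.679
scene bright [255, 323] 777.1 -22.6 97.3 84.1 1.592
scene bright [236, 264] 684.4 -161.5 75.8 13.3 2.018
scene dark [527, 335] 458.5 413.8 98.7 32.9 1.836
scene red [274, 164] 455.4 -251.8 121.7 22.9 0.87
```

View pics/fx_top.png

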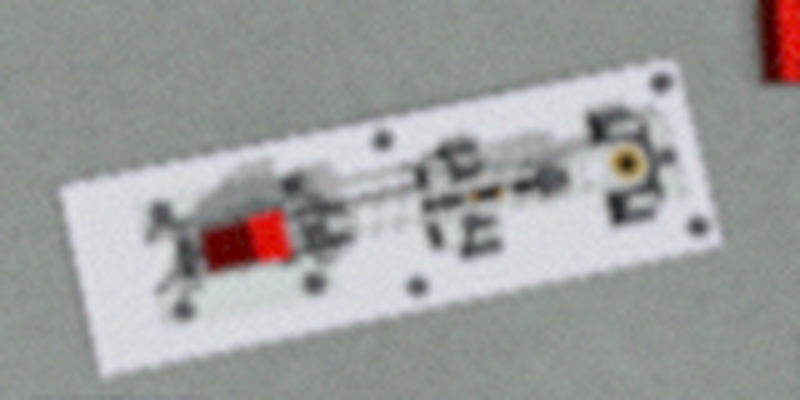

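View pics/fx_sc.png

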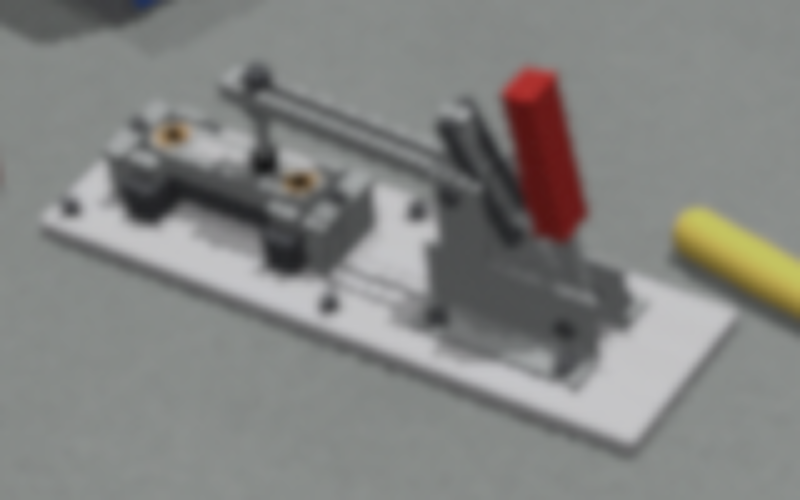

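The fixture's clamp end is on the left in the top view, with plate corners at about (377,277), (500,252), (509,289) and (386,315). In the scene view the grip stands upright and the spindle presses on the link. Next I'll measure from the brass bores and sub-pixel edges.

```bash
python3 - <<'E'
from h import *
for n in("top","scene"):
    p=cv2.imread(f"pics/{n}1.png");U=cv2.resize(p,None,fx=4,fy=4,interpolation=cv2.INTER_CUBIC)
    # upsampled pixel (U,V)-> (U+.5)/4-.5
    f=lambda u:(u+.5)/4-.5
    h,s,v=[x.astype(int) for x in cv2.split(cv2.cvtColor(U,cv2.COLOR_BGR2HSV))]
    br=((h>5)&(h<28)&(s>75)&(v<230)).astype(np.uint8)
    k,L,st,ce=cv2.connectedComponentsWithStats(br)
    print(n,"brass")
    for i in range(1,k):
        if 60<st[i,4]<700 and max(st[i,2:4])<50:
            u,w=f(ce[i][0]),f(ce[i][1])
            box=(130,195,520,345) if n=="top" else (165,135,560,395)
            if box[0]<u<box[2] and box[1]<w<box[3]: print((round(u,1),round(w,1)),st[i,4],ray(n,u,w,14)[:2].round(1),ray(n,u,w,48)[:2].round(1))
    bl=((h>95)&(h<120)&(s>120)&(v>60)).astype(np.uint8)
    b={"top":(190,190,355,280),"scene":(250,255,480,370)}[n]
    m=np.zeros_like(bl);m[b[1]*4:b[3]*4,b[0]*4:b[2]*4]=1
    bx={"top":[(140,285,195,315)],"scene":[(495,312,560,352)]}[n][0]
    cs,_=cv2.findContours(bl*m,cv2.RETR_EXTERNAL,cv2.CHAIN_APPROX_NONE)
    for c in cs:
        if cv2.contourArea(c)<2000: continue
        q=cv2.approxPolyDP(cv2.convexHull(c),12,True)[:,0]
        # refine sides: fit lines to contour points near each side
        pts=c[:,0].astype(float);lines=[]
        for i in range(len(q)):
            a,e=q[i].astype(float),q[(i+1)%len(q)].astype(float);d=(e-a)/np.linalg.norm(e-a);t=(pts-a)@d;o=(pts-a)@[-d[1],d[0]]
            S=pts[(abs(o)<8)&(t>15)&(t<np.linalg.norm(e-a)-15)]
            if len(S)>10: lines.append(cv2.fitLine(S.astype(np.float32),cv2.DIST_L2,0,.01,.01).ravel())
        if len(lines)!=4: print("n lines",len(lines));continue
        cor=[]
        for i in range(4):
            x=lines[i];y=lines[(i+1)%4];A=np.array([[x[0],-y[0]],[x[1],-y[1]]]);t=np.linalg.solve(A,y[2:]-x[2:]);cor.append(x[2:]+t[0]*x[:2])
        W=np.array([ray(n,f(a),f(b2),15)[:2] for a,b2 in cor])
        E_=np.roll(W,-1,0)-W
        print("tray",W.mean(0).round(1),[ (round(float(np.hypot(*e)),1),round(float(np.arctan2(e[1],e[0])%np.pi),3)) for e in E_])
    g=v.copy();R=g[bx[1]*4:bx[3]*4,bx[0]*4:bx[2]*4].astype(np.uint8)
    th,B=cv2.threshold(R,0,1,cv2.THRESH_BINARY_INV+cv2.THRESH_OTSU);print("blank thr",th)
    F=np.zeros_like(bl);F[bx[1]*4:bx[3]*4,bx[0]*4:bx[2]*4]=B
    for c in cv2.findContours(F,cv2.RETR_EXTERNAL,cv2.CHAIN_APPROX_NONE)[0]:
        if cv2.contourArea(c)>1500:
            w=np.array([ray(n,f(a),f(b2),14)[:2] for a,b2 in c[:,0]],np.float32);r=cv2.minAreaRect(w);q=cv2.boxPoints(r);print("blank",r,[np.arctan2(*(q[i+1]-q[i])[::-1])%np.pi for i in(0,1)])
T=[ray("top",*c,12)[:2] for c in((377.4,277.4),(500,252.4),(509,288.6),(385.6,315.4))]
T=np.array(T);E_=np.roll(T,-1,0)-T;print("plate",T.round(1),np.hypot(*E_.T),np.arctan2(E_[:,1],E_[:,0]))
S=np.array([ray("scene",165+a/5,135+b/5,12)[:2] for a,b in((42,222),(632,450),(738,315))]);print(S.round(1),np.hypot(*(S[1:]-S[:-1]).T))
E
```

```text
top brass
(np.float64(393.7), np.float64(204.4)) 361 [ 707.5 -206. ] [ 700.5 -201.3]
(np.float64(360.9), np.float64(220.7)) 350 [ 662.9 -115. ] [ 656.9 -112.4]
(np.float64(161.6), np.float64(221.8)) 269 [665.8 429.6] [659.7 419.4]
(np.float64(184.1), np.float64(254.7)) 356 [574.4 365.9] [570.5 357.3]
(np.float64(147.7), np.float64(265.2)) 384 [547.  463.7] [543.7 452.7]
(np.float64(490.1), np.float64(272.1)) 433 [ 518.3 -461.3] [ 515.8 -450.5]
(np.float64(332.1), np.float64(297.6)) 351 [454.5 -33.4] [453.4 -32.7]
(np.float64(314.4), np.float64(305.2)) 359 [434.6  14.3] [434.   13.8]
(np.float64(219.0), np.float64(331.7)) 375 [367.8 268.2] [368.8 261.8]
(np.float64(199.5), np.float64(333.4)) 369 [364. 320.] [365.  312.4]
tray [570.3 274. ] [(122.0, 1.738), (92.5, 0.167), (122.5, 1.741), (92.8, 0.162)]
tray [641.9 134.7] [(121.9, 1.647), (142.1, 0.076), (120.9, 1.654), (142.9, 0.083)]
tray [660.9 -11.3] [(121.1, 1.741), (117.8, 0.166), (121.1, 1.741), (117.8, 0.166)]
blank thr 122.0
blank ((450.33782958984375, 411.37451171875), (28.982219696044922, 105.23933410644531), 14.7267951965332
[... 763 characters left out ...]
 462.5] [571.4 464.2]
tray [576.4 276.4] [(98.4, 0.172), (121.0, 1.736), (98.2, 0.164), (120.2, 1.738)]
tray [646.5 137.2] [(148.2, 0.08), (122.6, 1.593), (141.4, 0.079), (122.2, 1.649)]
tray [666.4  -8.4] [(122.4, 0.17), (123.2, 1.727), (121.1, 0.168), (122.9, 1.738)]
blank thr 106.0
blank ((458.11834716796875, 413.8856506347656), (36.91999816894531, 102.18563079833984), 15.96419906616211) [np.float32(1.8494244), np.float32(0.27862778)]
plate [[ 507.4 -156.5]
 [ 571.8 -491.8]
 [ 473.4 -510.5]
 [ 405.6 -175.9]] [341.43439458 100.16056003 341.43757801 103.67222904] [-1.3812633  -2.95373965  1.77061457  0.1880534 ]
[[ 576.9 -486.9]
 [ 514.2 -149. ]
 [ 410.2 -169.9]] [343.6843671  106.12923961]
```

Both views agree to about 1 mm on every bore.

| Item | Position (mm) | Yaw (rad) |
|---|---|---|
| Short link A | (444.6, -10) | 1.97 |
| Short link B | (366, 293.6) | 1.64 |
| Long link C | (560.7, 414) | 1.84 |
| Long link D | (685, -161) | 2.03 |
| Nest | (508, -413) | -1.385 |

link_m2 is absent. The first job is the handle.

{"op": "jog_arm", "data": {
  "rows": [3,-2.6,0,0,0,-0.12,0.5,3,-2.6,0,0,0,-0.12,0.5,3,-2.6,0,0,0,-0.12,0.5,3,-2.6,0,0,0,-0.12,0.5,3,-2.6,0,0,0,-0.12,0.5,3,-2.6,0,0,0,-0.12,0.5,3,-2.6,0,0,0,-0.12,0.5,3,-2.6,0,0,0,-0.12,0.5,3,-2.6,0,0,0,-0.12,0.5,0.55,-3.83,0,0,0,-0.069,0.5,0.55,-3.83,0,0,0,0,0.5,0.55,-3.83,0,0,0,0,0.5,0.55,-3.83,0,0,0,0,0.5,0.55,-3.83,0,0,0,0,0.5,0.55,-3.83,0,0,0,0,0.5,0.55,-3.83,0,0,0,0,0.5,0.55,-3.83,0,0,0,0,0.5,0.55,-3.83,0,0,0,0,0.5,0.55,-3.83,0,0,0,0,0.5],
  "newtons": 30
}}

```text
clock: 1.78
eef_pos: [453.3, -84.2, 213.5]
eef_rot: [3.141, 0.0, 1.757]
wrist_force: [0.5, 0.7, 0.0]
finger_gap: 47.0
finger_force: 0.0
```

{"op": "jog_arm", "data": {
  "rows": [0.54,-3.8,0,0,0,0,0.5,0.54,-3.8,0,0,0,0,0.5,0.54,-3.8,0,0,0,0,0.5,0.54,-3.8,0,0,0,0,0.5,0,0,0,0,0,0,0.5,0,0,-3,0,0,0,0.5,0,0,-3,0,0,0,0.5,0,0,-3,0,0,0,0.5,0,0,0,0,0,0,0.5,0,0,0,0,0,0,1,0,0,0,0,0,0,1,0,0,0,0,0,0,1,0,0,0,0,0,0,1,0,0,0,0,0,0,1],
  "newtons": 40
}}

```text
clock: 2.95
eef_pos: [472.5, -235.2, 125.3]
eef_rot: [-3.136, 0.0, 1.757]
wrist_force: [-31.8, -5.0, 18.5]
finger_gap: 23.9
finger_force: 40.0
```

```bash
python3 - <<'E'
from h import *
c=np.array([471.4,-218.2]);u=np.array([.1847,-.9828])
prev=None
for t in np.linspace(0,1.43,15):
    a=.1745-t;P=[*(c+u*106*np.sin(a)),30+106*np.cos(a)-11]
    P=np.array(P)
    print(round(t,3),P.round(1),None if prev is None else ((P-prev)/10).round(2));prev=P
E
```

```text
0.0 [ 474.8 -236.3  123.4] None
0.102 [ 472.8 -225.7  124.7] [-0.2   1.06  0.13]
0.204 [ 470.8 -215.1  125. ] [-0.2   1.06  0.02]
0.306 [ 468.8 -204.5  124.1] [-0.2   1.06 -0.09]
0.409 [ 466.9 -194.   122.1] [-0.2   1.05 -0.2 ]
0.511 [ 464.9 -183.8  119.1] [-0.19  1.02 -0.3 ]
0.613 [ 463.1 -174.   115. ] [-0.19  0.98 -0.41]
0.715 [ 461.3 -164.6  109.9] [-0.18  0.94 -0.51]
0.817 [ 459.7 -155.8  103.9] [-0.17  0.88 -0.6 ]
0.919 [ 458.1 -147.6   96.9] [-0.15  0.82 -0.69]
1.021 [ 456.7 -140.1   89.2] [-0.14  0.74 -0.77]
1.124 [ 455.5 -133.5   80.7] [-0.12  0.66 -0.85]
1.226 [ 454.4 -127.8   71.6] [-0.11  0.57 -0.91]
1.328 [ 453.5 -123.    62. ] [-0.09  0.48 -0.97]
1.43 [ 452.8 -119.2   51.9] [-0.07  0.38 -1.01]
```

{"op": "jog_arm", "data": {
  "rows": [-0.25,0,0,0,0,0,1,-0.2,1.06,0.13,0,0,0,1,-0.2,1.06,0.02,0,0,0,1,-0.2,1.06,-0.09,0,0,0,1,-0.2,1.05,-0.2,0,0,0,1,0,0,0,0,0,0,1],
  "newtons": 40
}}

```text
clock: 3.45
eef_pos: [463.8, -191.9, 124.0]
eef_rot: [-3.141, 0.003, 1.758]
wrist_force: [-14.1, -4.4, 7.2]
finger_gap: 23.3
finger_force: 40.0
```

{"op": "jog_arm", "data": {
  "rows": [-0.29,1.02,-0.3,0,0,0,1,-0.19,0.98,-0.41,0,0,0,1,-0.18,0.94,-0.51,0,0,0,1,-0.17,0.88,-0.6,0,0,0,1,-0.15,0.82,-0.69,0,0,0,1,-0.14,0.74,-0.77,0,0,0,1,-0.12,0.66,-0.85,0,0,0,1,-0.11,0.57,-0.91,0,0,0,1,-0.09,0.48,-0.97,0,0,0,1,-0.07,0.38,-1.01,0,0,0,1,0,0,-0.2,0,0,0,1,0,0,0,0,0,0,1],
  "newtons": 25
}}

```text
clock: 4.45
eef_pos: [448.6, -115.5, 50.5]
eef_rot: [-3.14, -0.003, 1.758]
wrist_force: [-12.3, 14.7, 10.0]
finger_gap: 23.6
finger_force: 25.0
```

{"op": "jog_arm", "data": {
  "rows": [0,0,0,0,0,0,0.5,0,0,0,0,0,0,0.5,0,0,0,0,0,0,0.5,0,0,4,0,0,0,0.5,0,0,4,0,0,0,0.5,0,0,4,0,0,0,0.5,0,0,4,0,0,0,0.5,-2,2.5,0,0,0,0,0.5,-2,2.5,0,0,0,0,0.5,-2,3,0,0,0,0,0.5,-2,3,0,0,0,0,0.5,0,0,0,0,0,0,0.5]
}}

```text
clock: 5.45
eef_pos: [367.3, -4.4, 210.6]
eef_rot: [3.14, -0.0, 1.759]
wrist_force: [-0.9, 0.0, 0.4]
finger_gap: 46.9
finger_force: 0.0
```

```bash
cat > m.py <<'E'
from h import *
f=lambda u:(u+.5)/4-.5
def brass(n,p,z=14):
    U=cv2.resize(p,None,fx=4,fy=4,interpolation=cv2.INTER_CUBIC)
    h,s,v=[x.astype(int) for x in cv2.split(cv2.cvtColor(U,cv2.COLOR_BGR2HSV))]
    br=((h>5)&(h<28)&(s>75)&(v<230)).astype(np.uint8)
    k,L,st,ce=cv2.connectedComponentsWithStats(br)
    box=(130,195,520,345) if n=="top" else (165,135,560,395)
    for i in range(1,k):
        if 60<st[i,4]<700 and max(st[i,2:4])<50:
            u,w=f(ce[i][0]),f(ce[i][1])
            if box[0]<u<box[2] and box[1]<w<box[3]: print(n,(round(float(u),1),round(float(w),1)),st[i,4],ray(n,u,w,z)[:2].round(1),ray(n,u,w,48)[:2].round(1))
def look(tag):
    P={}
    for n in("top","scene"):
        p,d=cam(n);cv2.imwrite(f"pics/{n}{tag}.png",p);P[n]=p;brass(n,p)
    return P
E
python3 - <<'E'
from m import *
P=look("2")
a=cv2.resize(P["top"][235:325,365:525],None,fx=3.5,fy=3.5,interpolation=cv2.INTER_CUBIC)
b=cv2.resize(P["scene"][115:235,165:325],None,fx=3.5,fy=3.5,interpolation=cv2.INTER_CUBIC)[:,:560]
h=min(a.shape[0],b.shape[0]);cv2.imwrite("pics/fx2.png",cv2.resize(np.vstack([a,b]),None,fx=.8,fy=.8))
E
```

```text
top (393.7, 204.4) 365 [ 707.5 -206.1] [ 700.5 -201.4]
top (360.9, 220.7) 347 [ 662.9 -114.9] [ 656.9 -112.3]
top (161.6, 221.8) 270 [665.7 429.6] [659.7 419.5]
top (184.2, 254.7) 360 [574.5 365.9] [570.6 357.2]
top (147.6, 265.2) 376 [547.1 463.7] [543.9 452.7]
top (490.1, 272.1) 424 [ 518.4 -461.3] [ 515.8 -450.6]
top (332.8, 297.5) 317 [454.8 -35.3] [453.7 -34.6]
top (305.2, 317.0) 124 [403.8  39. ] [403.9  38. ]
top (310.5, 317.1) 186 [403.4  25. ] [403.6  24.3]
top (219.1, 331.7) 375 [367.6 268.2] [368.6 261.8]
top (199.5, 333.4) 369 [363.9 320. ] [365.  312.4]
scene (199.1, 161.4) 194 [ 487.6 -487.8] [ 514.2 -452.5]
scene (224.6, 171.1) 176 [ 473.9 -408.3] [ 501.  -375.9]
scene (346.0, 232.2) 294 [454.5 -34.7] [482.4 -15.5]
scene (368.1, 236.8) 253 [434.7  13.2] [463.2  30.8]
scene (213.9, 260.8) 292 [ 707.7 -206.9] [ 726.6 -181.5]
scene (258.3, 268.4) 323 [ 662.8 -116.1] [683.3 -94. ]
scene (482.3, 272.5) 342 [367.7 267.4] [398.6 276. ]
scene (504.9, 283.1) 368 [364.1 318.9] [395.1 325.7]
scene (476.9, 361.3) 612 [574.3 364.8] [597.9 370. ]
scene (531.4, 380.0) 668 [546.9 462.6] [571.5 464.2]
```

View pics/fx2.png

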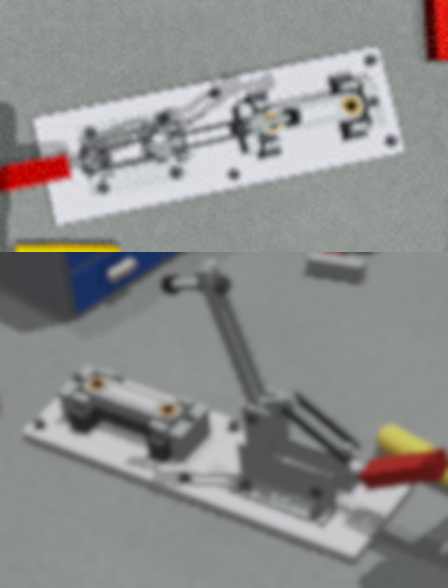

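The handle is right back and the arm stands clear. The finished link lies in the nest with its bores at (490,272) top and (199,161)/(225,171) scene, so I'll pick it up.

{"op": "jog_arm", "data": {
  "rows": [0,0,3.5,0,0,0,0.5,1.27,-3.72,1,0,0,0,0.5,1.27,-3.72,0,0,0,0,0.5,1.27,-3.72,0,0,0,0,0.5,1.27,-3.72,0,0,0,0,0.5,1.27,-3.72,0,0,0,0,0.5,1.27,-3.72,0,0,0,0,0.5,1.27,-3.72,0,0,0,0,0.5,1.27,-3.72,0,0,0,0,0.5,1.27,-3.72,0,0,0,0,0.5,1.27,-3.72,0,0,0,0,0.5,1.27,-3.72,0,0,0,0,0.5,0,0,-4,0,0,0,0.5,0,0,-4,0,0,0,0.5,0,0,-4,0,0,0,0.5,0,0,-4,0,0,0,0.5,0,0,0,0,0,0,0.5]
}}

```text
clock: 6.97
eef_pos: [505.9, -415.5, 86.1]
eef_rot: [-3.134, -0.01, 1.755]
wrist_force: [-0.1, 0.6, -1.6]
finger_gap: 47.2
finger_force: 0.0
```

{"op": "jog_arm", "data": {
  "rows": [0,0,-2.7,0,0,0,0.5,0,0,-2.7,0,0,0,0.5,0,0,0,0,0,0,0.6,0,0,0,0,0,0,1,0,0,0,0,0,0,1,0,0,0,0,0,0,1,0,0,0,0,0,0,1],
  "newtons": 20
}}

```text
clock: 7.55
eef_pos: [510.0, -417.5, 43.6]
eef_rot: [3.139, 0.003, 1.757]
wrist_force: [-2.0, -0.8, 7.5]
finger_gap: 23.9
finger_force: 20.0
```

{"op": "jog_arm", "data": {
  "rows": [0,0,1.5,0,0,0,1,0,0,4,0,0,0,1,0,0,4,0,0,0,1,0,0,4,0,0,0,1,0,0,4,0,0,0,1,0,0,4,0,0,0,1,1.42,3.69,0,0,0,0.12,1,1.42,3.69,0,0,0,0.12,1,1.42,3.69,0,0,0,0.12,1,1.42,3.69,0,0,0,0.12,1,1.42,3.69,0,0,0,0.12,1,1.42,3.69,0,0,0,0.12,1,1.42,3.69,0,0,0,0.12,1,1.42,3.69,0,0,0,0.12,1,1.42,3.69,0,0,0,0.12,1,1.42,3.69,0,0,0,0.12,1,1.42,3.69,0,0,0,0.12,1,0,0,0,0,0,0.12,1,0,0,0,0,0,0.11,1,0,0,0,0,0,0,1],
  "newtons": 40
}}

```text
clock: 9.22
eef_pos: [665.4, -9.7, 256.8]
eef_rot: [-3.141, 0.001, -2.97]
wrist_force: [0.6, -0.6, -1.6]
finger_gap: 23.5
finger_force: 40.0
```

{"op": "jog_arm", "data": {
  "rows": [0,0,-4,0,0,0,1,0,0,-4,0,0,0,1,0,0,-4,0,0,0,1,0,0,-4,0,0,0,1,0,0,-4,0,0,0,1,0,0,-2.5,0,0,0,1,0,0,-1,0,0,0,1,0,0,-0.5,0,0,0,1,0,0,0,0,0,0,1,0,0,0,0,0,0,1]
}}

```text
clock: 10.05
eef_pos: [666.5, -10.7, 18.1]
eef_rot: [-3.141, 0.003, -2.978]
wrist_force: [-0.6, -0.1, -1.1]
finger_gap: 23.5
finger_force: 40.0
```

{"op": "jog_arm", "data": {
  "rows": [0,0,-0.3,0,0,0,1,0,0,-0.2,0,0,0,1,0,0,0,0,0,0,1,0,0,0,0,0,0,0.6,0,0,0,0,0,0,0.6,0,0,0,0,0,0,0.6,0,0,4,0,0,0,0.6,0,0,4,0,0,0,0.6,-2,3.4,2,0,0,0,0.5,-2,3.4,0,0,0,-0.12,0.5,-2,3.4,0,0,0,-0.12,0.5,-2,3.4,0,0,0,-0.12,0.5,-2,3.4,0,0,0,-0.12,0.5,-2,3.4,0,0,0,-0.12,0.5,-2,3.4,0,0,0,-0.12,0.5,-2,3.4,0,0,0,-0.12,0.5,0,0,0,0,0,0,0.5]
}}

```text
clock: 11.47
eef_pos: [504.7, 262.4, 110.0]
eef_rot: [3.141, -0.001, 2.466]
wrist_force: [0.2, -0.1, 0.4]
finger_gap: 47.2
finger_force: 0.0
```

```bash
python3 - <<'E'
from m import *
look("3")
E
```

```text
top (393.7, 204.4) 368 [ 707.5 -206.1] [ 700.5 -201.4]
top (320.7, 208.2) 326 [699.   -5.5] [692.2  -5.4]
top (360.9, 220.7) 344 [ 662.8 -115. ] [ 656.9 -112.4]
top (161.6, 221.8) 277 [665.7 429.7] [659.7 419.6]
top (325.7, 235.4) 333 [623.3 -18.2] [618.2 -17.9]
top (147.7, 265.2) 381 [547.1 463.7] [543.8 452.7]
top (216.9, 266.2) 69 [542.2 276.8] [539.1 270.2]
top (221.1, 277.4) 101 [512.  264.9] [509.6 258.6]
top (169.1, 282.2) 95 [500.7 404.6] [498.5 395. ]
top (223.3, 284.0) 75 [494.2 258.8] [492.2 252.7]
top (332.1, 297.6) 346 [454.4 -33.4] [453.3 -32.7]
top (175.6, 298.7) 65 [456.3 385.8] [455.2 376.6]
top (314.2, 305.4) 419 [434.2  14.7] [433.6  14.3]
top (228.0, 309.8) 81 [425.2 245.3] [424.8 239.5]
top (236.4, 325.9) 108 [382.3 222.2] [382.9 216.9]
top (241.2, 341.3) 84 [341.9 209.1] [343.5 204.1]
scene (346.0, 232.2) 252 [454.7 -34.7] [482.5 -15.5]
scene (446.0, 234.5) 574 [316.3 147.9] [349.  160.7]
scene (470.5, 236.2) 474 [285.8 194.3] [319.6 205.5]
scene (368.2, 236.8) 285 [434.8  13.6] [463.3  31.1]
scene (213.9, 260.8) 285 [ 707.7 -206.8] [ 726.6 -181.5]
scene (459.9, 263.4) 400 [374.9 216.8] [405.5 227.1]
scene (258.3, 268.4) 318 [ 662.8 -116.1] [683.3 -94. ]
scene (304.3, 278.0) 362 [620.9 -21.3] [642.8  -2.5]
scene (504.9, 283.1) 380 [364.2 318.9] [395.2 325.6]
scene (285.5, 302.9) 434 [697.   -8.6] [716.2   9.8]
scene (476.8, 361.2) 612 [574.4 364.6] [597.9 369.8]
scene (531.4, 380.0) 659 [546.9 462.6] [571.5 464.2]
```

link_m1 now lies centred in the medium tray at yaw 0.166. Before placing the blank I'll measure the empty nest more closely.

```bash
python3 - <<'E'
from m import *
p=cv2.imread("pics/top3.png");q=cv2.imread("pics/scene3.png")
a=cv2.resize(p[250:300,430:520],(720,400),interpolation=cv2.INTER_CUBIC)
b=cv2.resize(q[145:200,180:260],(640,440),interpolation=cv2.INTER_CUBIC)
cv2.imwrite("pics/n_top.png",a);cv2.imwrite("pics/n_sc.png",b)
E
```

View pics/n_top.png

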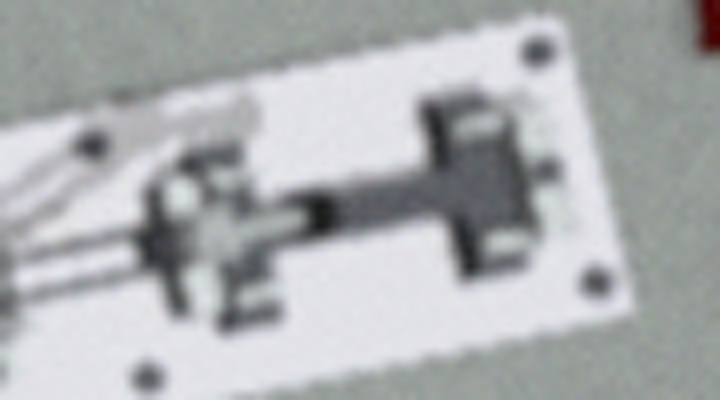

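View pics/n_sc.png

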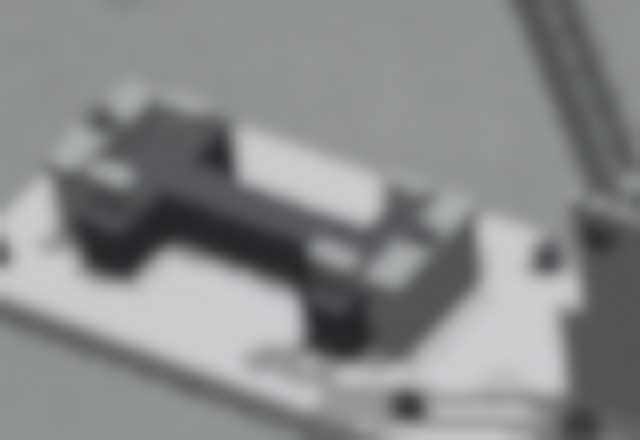

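{"op": "jog_arm", "data": {
  "rows": [-1.34,3.74,0,0,0,-0.12,0.5,-1.34,3.74,0,0,0,-0.12,0.5,-1.34,3.74,0,0,0,-0.12,0.5,-1.34,3.74,0,0,0,-0.12,0.5,0,0,0,0,0,-0.12,0.5,0,0,0,0,0,-0.028,0.5,0,0,0,0,0,0,0.5]
}}

```text
clock: 12.15
eef_pos: [455.8, 404.2, 109.5]
eef_rot: [-3.141, 0.0, 1.854]
wrist_force: [-0.1, -0.4, 0.2]
finger_gap: 47.3
finger_force: 0.0
```

```bash
python3 - <<'E'
from m import *
g=lambda a,b,x,y:((a+.5)/8-.5+x,(b+.5)/8-.5+y)
print(ray("scene",*g(260.75,178.75,180,145),45),ray("scene",*g(256,180.5,180,145),46),ray("top",*g(365,209,430,250),46))
T=lambda a,b:ray("top",*g(a,b,430,250),12)[:2]
print(T(563,18),T(632,312))
# holes on the plate in top: symmetric?
print(manip.read_state()["eef_pos"])
E
```

```text
[ 506.54135481 -414.35466365   45.        ] [ 508.86493014 -413.88694681   46.        ] [ 506.81367348 -411.26123179   46.        ]
[ 573.37635355 -491.71005067] [ 473.48198793 -509.31935951]
[455.7915117  404.19679192 109.4624289 ]
```

{"op": "jog_arm", "data": {
  "rows": [-0.5,0.8,0,0,0,0,0.5,0,0,-4,0,0,0,0.5,0,0,-4,0,0,0,0.5,0,0,-1.5,0,0,0,0.5,0,0,0,0,0,0,0.5,0,0,0,0,0,0,0.5]
}}

```text
clock: 12.65
eef_pos: [450.5, 412.5, 14.9]
eef_rot: [-3.141, 0.0, 1.854]
wrist_force: [0.4, 0.6, 1.3]
finger_gap: 46.8
finger_force: 0.0
```

{"op": "jog_arm", "data": {
  "rows": [0,0,-0.5,0,0,-0.015,0.5,0,0,0,0,0,0,0.6,0,0,0,0,0,0,1,0,0,0,0,0,0,1,0,0,0,0,0,0,1,0,0,0,0,0,0,1],
  "newtons": 20
}}

```text
clock: 13.15
eef_pos: [450.4, 412.9, 10.3]
eef_rot: [3.141, -0.0, 1.839]
wrist_force: [-1.5, -0.2, 3.5]
finger_gap: 23.6
finger_force: 20.0
```

{"op": "jog_arm", "data": {
  "rows": [0,0,1.5,0,0,0,1,0,0,4,0,0,0,1,0,0,4,0,0,0,1,0,0,4,0,0,0,1,0,0,4,0,0,0,1,0,0,4,0,0,0,1,0,0,3,0,0,0,1,0.27,-3.93,0,0,0,-0.085,1,0.27,-3.93,0,0,0,0,1,0.27,-3.93,0,0,0,0,1,0.27,-3.93,0,0,0,0,1,0.27,-3.93,0,0,0,0,1,0.27,-3.93,0,0,0,0,1,0.27,-3.93,0,0,0,0,1,0.27,-3.93,0,0,0,0,1,0.27,-3.93,0,0,0,0,1,0.27,-3.93,0,0,0,0,1,0.27,-3.93,0,0,0,0,1,0.27,-3.93,0,0,0,0,1,0.27,-3.93,0,0,0,0,1],
  "newtons": 40
}}

```text
clock: 14.82
eef_pos: [484.8, -100.1, 254.8]
eef_rot: [3.142, -0.0, 1.754]
wrist_force: [1.0, 0.1, -1.5]
finger_gap: 23.4
finger_force: 40.0
```

{"op": "jog_arm", "data": {
  "rows": [0.27,-3.93,0,0,0,0,1,0.27,-3.93,0,0,0,0,1,0.27,-3.93,0,0,0,0,1,0.27,-3.93,0,0,0,0,1,0.27,-3.93,0,0,0,0,1,0.27,-3.93,0,0,0,0,1,0.27,-3.93,0,0,0,0,1,0.27,-3.93,0,0,0,0,1,0,0,-4,0,0,0,1,0,0,-4,0,0,0,1,0,0,-4,0,0,0,1,0,0,-4,0,0,0,1,0,0,0,0,0,0,1,0,0,0,0,0,0,1,0,0,0,0,0,0,1]
}}

```text
clock: 16.07
eef_pos: [507.7, -413.3, 97.5]
eef_rot: [3.14, 0.003, 1.754]
wrist_force: [0.1, -0.5, -1.7]
finger_gap: 23.6
finger_force: 40.0
```

{"op": "jog_arm", "data": {
  "rows": [0,0.15,0,0,0,0,1,0,0,-3.5,0,0,0,1,0,0,-0.6,0,0,0,1,0,0,-0.5,0,0,0,1,0,0,0,0,0,0,1,0,0,0,0,0,0,1]
}}

```text
clock: 16.57
eef_pos: [507.3, -411.5, 50.2]
eef_rot: [3.141, 0.001, 1.754]
wrist_force: [-0.2, 0.0, -2.8]
finger_gap: 23.4
finger_force: 40.0
```

{"op": "jog_arm", "data": {
  "rows": [0.05,0,-0.3,0,0,0,1,0,0,-0.3,0,0,0,1,0,0,0,0,0,0,1,0,0,0,0,0,0,1]
}}

```text
clock: 16.9
eef_pos: [507.9, -411.6, 44.1]
eef_rot: [3.14, 0.002, 1.754]
wrist_force: [-0.3, 1.8, 5.5]
finger_gap: 23.4
finger_force: 40.0
```

{"op": "jog_arm", "data": {
  "rows": [0,0,0,0,0,0,0.5,0,0,0,0,0,0,0.5,0,0,0,0,0,0,0.5,0,0,4,0,0,0,0.5,0,0,4,0,0,0,0.5,0,0,4,0,0,0,0.5,0,0,4,0,0,0,0.5,0,0,4,0,0,0,0.5,0,0,1.5,0,0,0,0.5,-0.74,3.7,0,0,0,0,0.5,-0.74,3.7,0,0,0,0,0.5,-0.74,3.7,0,0,0,0,0.5,-0.74,3.7,0,0,0,0,0.5,-0.74,3.7,0,0,0,0,0.5,-0.74,3.7,0,0,0,0,0.5,-0.74,3.7,0,0,0,0,0.5,-0.74,3.7,0,0,0,0,0.5,0,0,0,0,0,0,0.5]
}}

```text
clock: 18.4
eef_pos: [447.2, -110.7, 258.3]
eef_rot: [3.141, -0.0, 1.757]
wrist_force: [0.3, 1.3, 1.5]
finger_gap: 47.0
finger_force: 0.0
```

```bash
python3 - <<'E'
from m import *
P=look("4")
a=cv2.resize(P["top"][250:300,430:520],(540,300),interpolation=cv2.INTER_CUBIC)
b=cv2.resize(P["scene"][145:195,180:270],(540,300),interpolation=cv2.INTER_CUBIC)
cv2.imwrite("pics/n4.png",np.vstack([a,b]))
E
```

```text
top (393.7, 204.4) 359 [ 707.5 -206.1] [ 700.4 -201.3]
top (320.7, 208.1) 324 [699.   -5.4] [692.2  -5.4]
top (360.9, 220.7) 348 [ 662.8 -115. ] [ 656.8 -112.4]
top (161.6, 221.8) 274 [665.7 429.7] [659.6 419.5]
top (325.8, 235.4) 336 [623.3 -18.3] [618.3 -18. ]
top (184.1, 254.7) 358 [574.4 365.9] [570.5 357.2]
top (147.6, 265.2) 376 [547.  463.8] [543.8 452.8]
top (332.1, 297.6) 429 [454.6 -33.4] [453.5 -32.7]
top (314.5, 305.1) 390 [435.   14.1] [434.4  13.6]
top (395.6, 322.4) 69 [ 386.8 -201.9] [ 387.3 -197.2]
top (397.9, 325.5) 62 [ 378.6 -207.6] [ 379.3 -202.9]
top (219.1, 331.7) 380 [367.7 268.1] [368.6 261.7]
top (199.5, 333.4) 364 [364. 320.] [365.  312.4]
scene (346.0, 232.2) 268 [454.6 -34.8] [482.5 -15.6]
scene (368.0, 236.8) 254 [434.8  13.2] [463.3  30.7]
scene (213.9, 260.8) 288 [ 707.8 -206.8] [ 726.6 -181.5]
scene (258.3, 268.4) 326 [ 662.8 -116.1] [683.3 -94. ]
scene (482.3, 272.5) 344 [367.7 267.4] [398.6 275.9]
scene (304.4, 278.0) 363 [620.9 -21.2] [642.8  -2.4]
scene (504.9, 283.1) 369 [364.1 318.9] [395.2 325.6]
scene (285.5, 302.9) 437 [696.9  -8.6] [716.2   9.8]
scene (476.9, 361.3) 612 [574.3 364.9] [597.9 370. ]
scene (531.4, 380.0) 667 [546.9 462.5] [571.5 464.2]
```

View pics/n4.png

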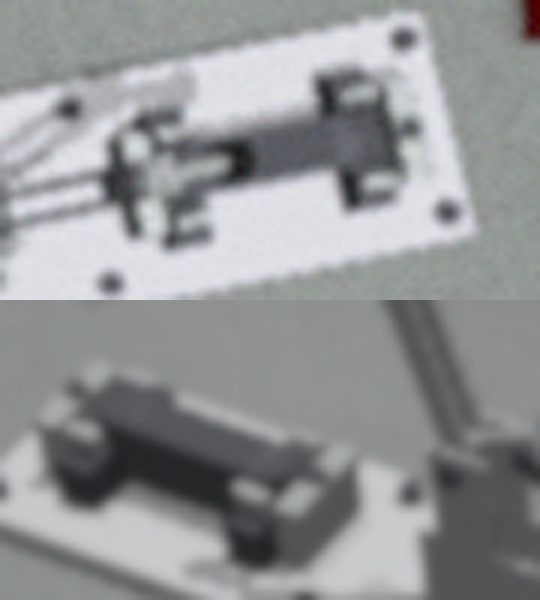

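The blank sits flush between the guides and end stops (about (280,140) in the top half of the crop). Now I'll close the clamp.

{"op": "jog_arm", "data": {
  "rows": [0,-0.5,0,0,0,0,0.5,0,0,-4,0,0,0,0.5,0,0,-4,0,0,0,0.5,0,0,-4,0,0,0,0.5,0,0,-4,0,0,0,0.5,0,0,-3,0,0,0,0.5,0,0,-1.7,0,0,0,0.5,0,0,0,0,0,0,0.6,0,0,0,0,0,0,1,0,0,0,0,0,0,1,0,0,0,0,0,0,1,0,0,0,0,0,0,1],
  "newtons": 25
}}

```text
clock: 19.5
eef_pos: [449.6, -120.9, 52.3]
eef_rot: [3.138, 0.002, 1.754]
wrist_force: [6.5, -1.9, -1.9]
finger_gap: 24.4
finger_force: 25.0
```

{"op": "jog_arm", "data": {
  "rows": [0.03,-0.37,0.97,0,0,0,1,0.09,-0.46,0.93,0,0,0,1,0.11,-0.55,0.87,0,0,0,1,0.12,-0.63,0.82,0,0,0,1,0.14,-0.71,0.74,0,0,0,1,0.15,-0.79,0.66,0,0,0,1,0.17,-0.84,0.58,0,0,0,1,0.18,-0.9,0.49,0,0,0,1,0.19,-0.94,0.39,0,0,0,1,0.19,-0.98,0.29,0,0,0,1,0.2,-1.01,0.19,0,0,0,1,0.2,-1.02,0.09,0,0,0,1,0,0,0,0,0,0,1],
  "newtons": 35
}}

```text
clock: 20.58
eef_pos: [467.5, -212.6, 122.4]
eef_rot: [3.137, 0.0, 1.754]
wrist_force: [11.7, 5.2, -0.9]
finger_gap: 23.8
finger_force: 35.0
```

{"op": "jog_arm", "data": {
  "rows": [0.25,-1.02,-0.02,0,0,0,1,0.25,-1.02,-0.12,0,0,0,1,0.05,-0.3,-0.05,0,0,0,1,0,0,0,0,0,0,1,0,0,0,0,0,0,1],
  "newtons": 45
}}

```text
clock: 21.0
eef_pos: [472.1, -235.7, 120.7]
eef_rot: [3.139, 0.001, 1.754]
wrist_force: [2.6, 2.2, 5.9]
finger_gap: 23.5
finger_force: 45.0
```

{"op": "jog_arm", "data": {
  "rows": [0.03,-0.2,-0.04,0,0,0,1,0.03,-0.2,-0.04,0,0,0,1,0,0,0,0,0,0,1,0,0,0,0,0,0,1]
}}

```text
clock: 21.33
eef_pos: [472.8, -239.6, 120.1]
eef_rot: [3.139, 0.001, 1.754]
wrist_force: [2.7, 3.2, 6.8]
finger_gap: 23.9
finger_force: 45.0
```

{"op": "jog_arm", "data": {
  "rows": [0.04,-0.3,-0.07,0,0,0,1,0.04,-0.3,-0.07,0,0,0,1,0,0,0,0,0,0,1,0,0,0,0,0,0,1]
}}

```text
clock: 21.67
eef_pos: [474.0, -245.9, 118.8]
eef_rot: [3.138, 0.002, 1.754]
wrist_force: [5.9, 0.9, 6.5]
finger_gap: 23.4
finger_force: 45.0
```

```bash
python3 - <<'E'
from m import *
p,_=cam("top");q,_=cam("scene")
a=cv2.resize(p[235:325,375:515],(560,360),interpolation=cv2.INTER_CUBIC)[90:]
b=cv2.resize(q[110:225,165:325],(560,402),interpolation=cv2.INTER_CUBIC)[70:]
cv2.imwrite("pics/c5.png",np.vstack([a,b])[:600])
E
```

```text
(no output)
```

View pics/c5.png

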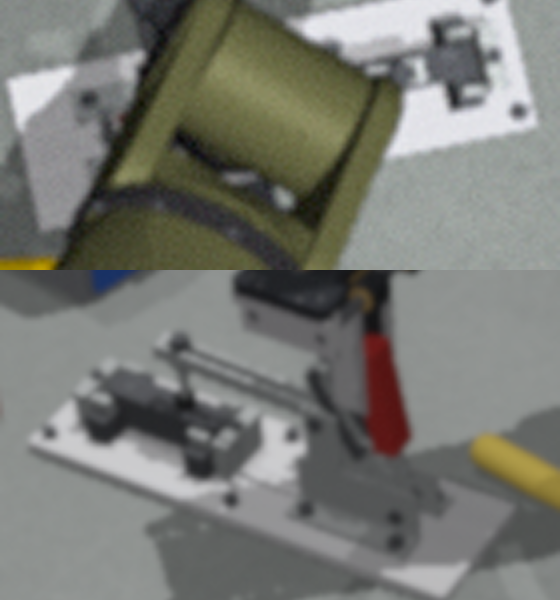

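The foot is down on the blank and the handle leans towards the nest. I'll release, clear and check the handle's angle.

{"op": "jog_arm", "data": {
  "rows": [0,0,0,0,0,0,0.5,0,0,0,0,0,0,0.5,0,0,0,0,0,0,0.5,0,0,3,0,0,0,0.5,0,0,4,0,0,0,0.5,0,0,4,0,0,0,0.5,-1,3.8,0,0,0,0.12,0.5,-1,3.8,0,0,0,0,0.5,-1,3.8,0,0,0,0.04,0.5,-1,3.8,0,0,0,0,0.5,0,3.8,0,0,0,0,0.5,0,3.8,0,0,0,0,0.5,0,3.8,0,0,0,0,0.5,0,3.8,0,0,0,0,0.5,0,0,0,0,0,0,0.5]
}}

```text
clock: 23.02
eef_pos: [432.2, 63.2, 227.1]
eef_rot: [3.141, -0.001, 1.918]
wrist_force: [0.7, -2.1, 0.6]
finger_gap: 47.2
finger_force: 0.0
```

```bash
python3 - <<'E'
from m import *
P=look("6")
def redinfo(n,p,b):
    m=masks(p)["red"].astype(np.uint8);z=np.zeros_like(m);z[b[1]:b[3],b[0]:b[2]]=m[b[1]:b[3],b[0]:b[2]]
    v,u=np.nonzero(z);print(n,len(u),u.mean().round(1),v.mean().round(1),u.min(),u.max(),v.min(),v.max())
for t in("1","6"):
    redinfo("top"+t,cv2.imread(f"pics/top{t}.png"),(380,265,460,320));redinfo("scene"+t,cv2.imread(f"pics/scene{t}.png"),(250,135,325,225))
b=cv2.resize(P["scene"][115:235,165:325],(800,600),interpolation=cv2.INTER_CUBIC);cv2.imwrite("pics/c6.png",b)
E
```

```text
top (393.7, 204.4) 362 [ 707.4 -206.1] [ 700.4 -201.3]
top (320.7, 208.2) 319 [699.   -5.4] [692.2  -5.4]
top (360.9, 220.7) 349 [ 662.8 -115. ] [ 656.9 -112.4]
top (161.6, 221.8) 274 [665.7 429.8] [659.7 419.6]
top (325.7, 235.4) 331 [623.3 -18.2] [618.3 -17.9]
top (184.2, 254.7) 360 [574.5 365.9] [570.6 357.2]
top (147.7, 265.2) 379 [547.  463.6] [543.8 452.7]
top (332.1, 297.6) 448 [454.5 -33.4] [453.4 -32.7]
top (219.0, 331.7) 377 [367.7 268.2] [368.7 261.8]
top (199.5, 333.3) 369 [364. 320.] [365.  312.4]
scene (346.0, 232.2) 293 [454.6 -34.7] [482.4 -15.5]
scene (368.1, 236.8) 297 [434.7  13.3] [463.3  30.9]
scene (213.9, 260.8) 287 [ 707.8 -206.8] [ 726.7 -181.5]
scene (258.3, 268.4) 325 [ 662.8 -116.1] [683.3 -94. ]
scene (482.3, 272.5) 341 [367.7 267.4] [398.5 276. ]
scene (304.4, 278.0) 360 [620.9 -21.2] [642.9  -2.4]
scene (504.9, 283.1) 368 [364.1 318.9] [395.2 325.6]
scene (285.5, 302.9) 436 [696.9  -8.6] [716.2   9.7]
scene (476.9, 361.3) 611 [574.3 364.9] [597.9 370. ]
scene (531.4, 380.0) 667 [546.9 462.6] [571.5 464.2]
top1 127 414.5 287.7 406 422 282 293
scene1 205 274.4 163.8 266 280 150 182
top6 133 414.4 287.8 406 422 282 292
scene6 252 273.9 164.6 266 280 150 181
```

View pics/c6.png

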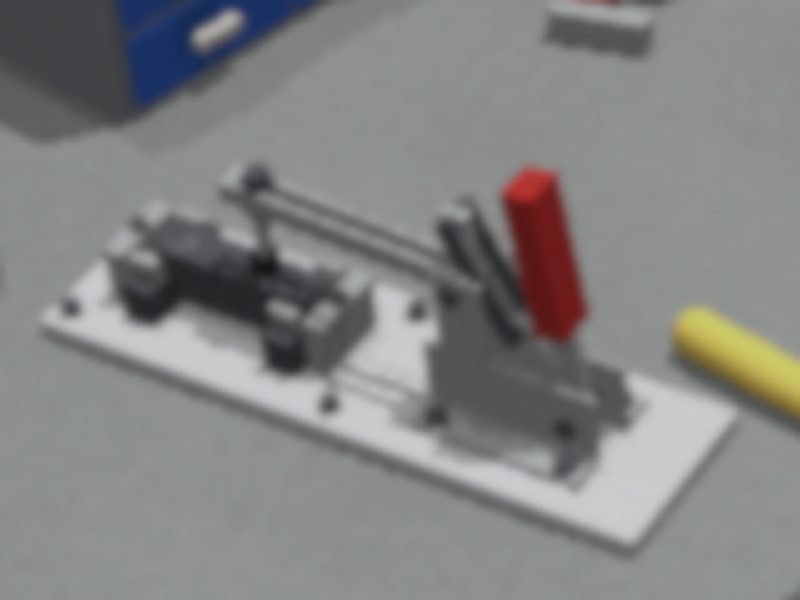

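The red mask in both views matches its position at the start (top (414,288), scene (274,164)), so the clamp is home on the blank. Next is short link A.

{"op": "jog_arm", "data": {
  "rows": [0.6,-3.7,0,0,0,0.048,0.5,0.64,-3.63,0,0,0,0,0.5,0,0,-4,0,0,0,0.5,0,0,-4,0,0,0,0.5,0,0,-4,0,0,0,0.5,0,0,-4,0,0,0,0.5,0,0,-3.5,0,0,0,0.5,0,0,-1.5,0,0,0,0.5,0,0,0,0,0,0,0.5,0,0,0,0,0,0,0.5]
}}

```text
clock: 23.95
eef_pos: [445.0, -15.8, 16.9]
eef_rot: [-3.141, -0.0, 1.96]
wrist_force: [0.2, -0.7, 0.2]
finger_gap: 47.2
finger_force: 0.0
```

{"op": "jog_arm", "data": {
  "rows": [-0.04,0.55,-0.3,0,0,0.005,0.5,0,0,-0.4,0,0,0,0.5,0,0,0,0,0,0,0.6,0,0,0,0,0,0,1,0,0,0,0,0,0,1,0,0,0,0,0,0,1,0,0,0,0,0,0,1],
  "newtons": 25
}}

```text
clock: 24.53
eef_pos: [444.9, -9.3, 10.1]
eef_rot: [3.141, 0.0, 1.967]
wrist_force: [-2.2, 1.6, 4.2]
finger_gap: 23.7
finger_force: 25.0
```

{"op": "jog_arm", "data": {
  "rows": [0,0,1.5,0,0,0,1,0,0,4,0,0,0,1,0,0,4,0,0,0,1,1.63,3.25,0,0,0,0.12,1,1.63,3.25,0,0,0,0.12,1,1.63,3.25,0,0,0,0.12,1,1.63,3.25,0,0,0,0.12,1,1.63,3.25,0,0,0,0.12,1,1.63,3.25,0,0,0,0.12,1,1.63,3.25,0,0,0,0.12,1,1.63,3.25,0,0,0,0.12,1,0,0,0,0,0,0.12,1,0,0,0,0,0,0.12,1,0,0,0,0,0,0.12,1,0,0,0,0,0,0.021,1,0,0,-4,0,0,0,1,0,0,-3,0,0,0,1,0,0,0,0,0,0,1,0,0,0,0,0,0,1],
  "newtons": 40
}}

```text
clock: 26.12
eef_pos: [574.5, 250.4, 34.1]
eef_rot: [-3.141, -0.003, -2.978]
wrist_force: [-0.3, 0.3, -0.7]
finger_gap: 23.7
finger_force: 40.0
```

{"op": "jog_arm", "data": {
  "rows": [0,0,-1.2,0,0,0,1,0,0,-0.8,0,0,0,1,0,0,0,0,0,0,1,0,0,0,0,0,0,0.62,0,0,0,0,0,0,0.62,0,0,0,0,0,0,0.62,0,0,4,0,0,0,0.62,0,0,4,0,0,0,0.62,-3.47,0.72,0,0,0,-0.12,0.5,-3.47,0.72,0,0,0,-0.12,0.5,-3.47,0.72,0,0,0,-0.12,0.5,-3.47,0.72,0,0,0,-0.12,0.5,-3.47,0.72,0,0,0,-0.12,0.5,-3.47,0.72,0,0,0,-0.12,0.5,0,0,0,0,0,-0.12,0.5,0,0,0,0,0,-0.12,0.5,0,0,0,0,0,-0.12,0.5,0,0,0,0,0,-0.12,0.5,0,0,0,0,0,-0.12,0.5,0,0,0,0,0,-0.12,0.5]
}}

```text
clock: 27.78
eef_pos: [367.2, 294.1, 95.5]
eef_rot: [3.14, -0.0, 1.862]
wrist_force: [0.0, -0.4, 0.3]
finger_gap: 47.0
finger_force: 0.0
```

```bash
python3 - <<'E'
from m import *
look("7")
E
```

```text
top (393.7, 204.4) 364 [ 707.5 -206. ] [ 700.5 -201.3]
top (320.7, 208.1) 324 [699.1  -5.4] [692.3  -5.4]
top (360.9, 220.7) 348 [ 662.8 -115. ] [ 656.9 -112.4]
top (161.6, 221.8) 272 [665.7 429.7] [659.7 419.5]
top (325.7, 235.4) 335 [623.3 -18.3] [618.2 -17.9]
top (225.3, 244.7) 354 [600.7 255. ] [596.2 248.9]
top (184.1, 254.7) 355 [574.6 366. ] [570.7 357.3]
top (228.2, 263.3) 361 [550.  246.3] [546.7 240.4]
top (147.7, 265.2) 376 [547.  463.7] [543.7 452.7]
top (219.0, 331.6) 461 [367.9 268.3] [368.8 261.9]
top (202.3, 339.5) 90 [347.7 312.2] [349.2 304.8]
top (205.8, 343.0) 133 [338.6 302.8] [340.3 295.6]
top (210.4, 344.7) 79 [334.1 290.6] [335.9 283.7]
scene (501.8, 202.4) 240 [135.6 197.9] [174.7 208.9]
scene (513.8, 207.3) 95 [133.2 228.1] [172.4 238.1]
scene (519.1, 208.7) 188 [129.9 240.1] [169.2 249.7]
scene (532.1, 210.5) 87 [116.  267.3] [155.8 275.8]
scene (505.2, 216.3) 114 [175.  226.2] [212.7 236.2]
scene (521.8, 222.1) 296 [168.7 265.4] [206.6 274. ]
scene (213.9, 260.8) 289 [ 707.8 -206.8] [ 726.7 -181.5]
scene (258.3, 268.4) 322 [ 662.9 -116.1] [683.3 -94. ]
scene (482.4, 272.6) 381 [367.6 267.6] [398.5 276.2]
scene (304.3, 278.0) 364 [620.9 -21.3] [642.8  -2.5]
scene (505.0, 283.1) 382 [364.1 319. ] [395.1 325.7]
scene (285.5, 302.9) 435 [696.9  -8.6] [716.2   9.8]
scene (429.4, 319.7) 500 [547.2 244.1] [571.8 253.5]
scene (419.6, 338.6) 527 [598.5 252.8] [621.3 261.9]
scene (476.9, 361.3) 610 [574.3 364.8] [597.9 369.9]
scene (531.4, 380.0) 666 [546.9 462.6] [571.5 464.3]
```

{"op": "jog_arm", "data": {
  "rows": [-0.1,-0.05,0,0,0,-0.111,0.5,0,0,0,0,0,-0.111,0.5,0,0,-3.5,0,0,0,0.5,0,0,-3.5,0,0,0,0.5,0,0,-1.1,0,0,0,0.5,0,0,-0.5,0,0,0,0.5,0,0,0,0,0,0,0.6,0,0,0,0,0,0,1,0,0,0,0,0,0,1,0,0,0,0,0,0,1,0,0,0,0,0,0,1],
  "newtons": 25
}}

```text
clock: 28.8
eef_pos: [366.4, 293.7, 9.8]
eef_rot: [3.14, -0.001, 1.646]
wrist_force: [-1.2, 0.1, 7.2]
finger_gap: 23.7
finger_force: 25.0
```

{"op": "jog_arm", "data": {
  "rows": [0,0,1.5,0,0,0,1,0,0,4,0,0,0,1,0,0,4,0,0,0,1,3.34,0.1,0,0,0,0.12,1,3.34,0.1,0,0,0,0.12,1,3.34,0.1,0,0,0,0.12,1,3.34,0.1,0,0,0,0.12,1,3.34,0.1,0,0,0,0.12,1,3.34,0.1,0,0,0,0.12,1,0,0,0,0,0,0.12,1,0,0,0,0,0,0.12,1,0,0,0,0,0,0.12,1,0,0,0,0,0,0.12,1,0,0,0,0,0,0.12,1,0,0,0,0,0,0.12,1,0,0,0,0,0,0.12,1,0,0,0,0,0,0.1,1,0,0,-4,0,0,0,1,0,0,-2.5,0,0,0,1,0,0,0,0,0,0,1],
  "newtons": 40
}}

```text
clock: 30.47
eef_pos: [563.8, 298.2, 33.6]
eef_rot: [-3.139, -0.008, -2.977]
wrist_force: [-0.5, 0.5, -2.0]
finger_gap: 23.7
finger_force: 40.0
```

{"op": "jog_arm", "data": {
  "rows": [0,0,0,0,0,0,1,0,0,0,0,0,0,1]
}}

```text
clock: 30.63
eef_pos: [567.1, 299.7, 40.7]
eef_rot: [3.141, 0.002, -2.977]
wrist_force: [-0.2, -0.4, -0.5]
finger_gap: 23.4
finger_force: 40.0
```

{"op": "jog_arm", "data": {
  "rows": [0,0,-1.4,0,0,0,1,0,0,-1.2,0,0,0,1,0,0,0,0,0,0,1,0,0,0,0,0,0,0.62,0,0,0,0,0,0,0.62,0,0,0,0,0,0,0.62,0,0,4,0,0,0,0.62,0,0,4,0,0,0,0.62,-0.21,3.82,0,0,0,-0.12,0.5,-0.21,3.82,0,0,0,-0.12,0.5,-0.21,3.82,0,0,0,-0.12,0.5,0,0,0,0,0,-0.12,0.5,0,0,0,0,0,-0.12,0.5,0,0,0,0,0,-0.12,0.5,0,0,0,0,0,-0.12,0.5,0,0,0,0,0,-0.12,0.5,0,0,0,0,0,-0.12,0.5,0,0,0,0,0,-0.12,0.5,0,0,0,0,0,-0.12,0.5,0,0,0,0,0,-0.12,0.5]
}}

```text
clock: 32.3
eef_pos: [560.0, 414.0, 92.8]
eef_rot: [-3.142, 0.0, 1.86]
wrist_force: [-0.1, 0.3, -0.2]
finger_gap: 47.0
finger_force: 0.0
```

```bash
python3 - <<'E'
from m import *
look("8")
E
```

```text
top (393.7, 204.4) 365 [ 707.4 -206. ] [ 700.4 -201.3]
top (320.7, 208.1) 317 [699.1  -5.4] [692.3  -5.4]
top (360.9, 220.8) 348 [ 662.8 -114.9] [ 656.8 -112.3]
top (161.6, 221.7) 246 [666.  429.8] [659.9 419.6]
top (325.8, 235.4) 338 [623.3 -18.3] [618.2 -18. ]
top (149.1, 243.7) 71 [605.6 461.7] [601.  450.8]
top (225.0, 244.8) 372 [600.3 255.8] [595.8 249.7]
top (207.3, 248.2) 411 [591.6 303.5] [587.3 296.3]
top (138.5, 250.4) 65 [587.5 489.8] [583.3 478.2]
top (184.1, 254.7) 421 [574.6 366.1] [570.7 357.4]
top (228.2, 263.3) 445 [549.9 246.3] [546.6 240.5]
top (210.0, 266.8) 445 [540.8 295.3] [537.7 288.2]
top (166.7, 280.2) 76 [506.1 411.1] [503.8 401.3]
top (168.7, 283.2) 65 [497.8 405.6] [495.7 396. ]
top (175.6, 292.1) 63 [473.9 386.3] [472.4 377.1]
top (172.6, 294.0) 96 [468.8 394.4] [467.4 385. ]
top (183.5, 303.5) 139 [443.1 364.3] [442.3 355.6]
top (190.7, 314.1) 432 [414.9 344.5] [414.7 336.3]
top (185.7, 317.4) 67 [406.3 357.8] [406.4 349.3]
top (195.1, 332.8) 80 [365.5 331.7] [366.5 323.8]
scene (558.4, 218.9) 536 [104.3 327.8] [144.5 334.2]
scene (213.9, 260.8) 281 [ 707.8 -206.8] [ 726.7 -181.5]
scene (258.3, 268.4) 313 [ 662.9 -116.1] [683.4 -94. ]
scene (304.4, 278.0) 357 [620.9 -21.2] [642.8  -2.4]
scene (515.1, 293.7) 403 [377.  348.5] [407.6 354.2]
scene (285.5, 302.9) 429 [696.9  -8.5] [716.2   9.8]
scene (533.0, 305.6) 639 [382.8 391. ] [413.2 395.2]
scene (520.0, 314.4) 167 [420.4 380.1] [449.5 384.7]
scene (429.4, 319.7) 548 [547.4 244.2] [571.9 253.6]
scene (453.2, 329.6) 541 [538.6 293.4] [563.5 301.1]
scene (419.8, 338.6) 538 [598.4 253.3] [621.1 262.3]
scene (443.5, 348.8) 591 [589.6 301.4] [612.7 308.7]
scene (477.0, 361.3) 677 [574.3 365.1] [597.9 370.2]
scene (531.4, 380.0) 680 [546.8 462.6] [571.4 464.2]
```

{"op": "jog_arm", "data": {
  "rows": [0.05,0,0,0,0,-0.016,0.5,0,0,-3.5,0,0,0,0.5,0,0,-3.3,0,0,0,0.5,0,0,-1,0,0,0,0.5,0,0,-0.5,0,0,0,0.5,0,0,0,0,0,0,0.6,0,0,0,0,0,0,1,0,0,0,0,0,0,1,0,0,0,0,0,0,1,0,0,0,0,0,0,1],
  "newtons": 25
}}

```text
clock: 33.23
eef_pos: [561.0, 414.3, 10.9]
eef_rot: [3.14, -0.0, 1.85]
wrist_force: [-0.8, -0.2, 4.3]
finger_gap: 23.6
finger_force: 25.0
```

{"op": "jog_arm", "data": {
  "rows": [0,0,1.5,0,0,0,1,0,0,4,0,0,0,1,0,0,4,0,0,0,1,1.143,-3.63,0,0,0,0.12,1,1.143,-3.63,0,0,0,0.12,1,1.143,-3.63,0,0,0,0.12,1,1.143,-3.63,0,0,0,0.12,1,1.143,-3.63,0,0,0,0.12,1,1.143,-3.63,0,0,0,0.12,1,1.143,-3.63,0,0,0,0.12,1,0,0,0,0,0,0.12,1,0,0,0,0,0,0.12,1,0,0,0,0,0,0.12,1,0,0,0,0,0,0.12,1,0,0,0,0,0,0.051,1,0,0,-4,0,0,0,1,0,0,-3,0,0,0,1,0,0,0,0,0,0,1,0,0,0,0,0,0,1,0,0,0,0,0,0,1],
  "newtons": 40
}}

```text
clock: 34.9
eef_pos: [641.5, 160.1, 37.3]
eef_rot: [3.141, 0.002, -3.062]
wrist_force: [-0.0, -0.4, -2.1]
finger_gap: 23.2
finger_force: 40.0
```

{"op": "jog_arm", "data": {
  "rows": [0,0,-1.2,0,0,0,1,0,0,-1.05,0,0,0,1,0,0,0,0,0,0,1,0,0,0,0,0,0,0.62,0,0,0,0,0,0,0.62,0,0,0,0,0,0,0.62,0,0,4,0,0,0,0.62,0,0,4,0,0,0,0.62,0.486,-3.57,0,0,0,-0.12,0.5,0.486,-3.57,0,0,0,-0.12,0.5,0.486,-3.57,0,0,0,-0.12,0.5,0.486,-3.57,0,0,0,-0.12,0.5,0.486,-3.57,0,0,0,-0.12,0.5,0.486,-3.57,0,0,0,-0.12,0.5,0.486,-3.57,0,0,0,-0.12,0.5,0.486,-3.57,0,0,0,-0.12,0.5,0.486,-3.57,0,0,0,-0.12,0.5,0,0,0,0,0,-0.113,0.5,0,0,0,0,0,0,0.5]
}}

```text
clock: 36.48
eef_pos: [684.0, -163.4, 91.9]
eef_rot: [-3.141, -0.0, 2.019]
wrist_force: [-1.0, -0.4, -0.6]
finger_gap: 47.1
finger_force: 0.0
```

```bash
python3 - <<'E'
from m import *
look("9")
E
```

```text
top (409.5, 201.9) 64 [ 713.9 -249.9] [ 706.8 -244.1]
top (383.6, 203.7) 66 [ 709.6 -178.4] [ 702.5 -174.3]
top (320.7, 208.1) 324 [699.1  -5.5] [692.3  -5.5]
top (259.2, 211.4) 319 [691.7 163.4] [685.  159.5]
top (161.6, 221.7) 269 [665.8 429.8] [659.8 419.6]
top (325.8, 235.4) 402 [623.3 -18.4] [618.3 -18.1]
top (225.2, 244.7) 355 [600.6 255.1] [596.1 249. ]
top (261.9, 248.0) 386 [590.4 155.5] [586.2 151.8]
top (207.4, 248.1) 346 [591.9 303.4] [587.6 296.2]
top (228.2, 263.2) 361 [550.  246.3] [546.7 240.4]
top (210.0, 266.8) 393 [540.9 295.3] [537.8 288.2]
top (337.4, 283.3) 65 [492.6 -48.2] [490.6 -47.2]
top (408.0, 291.1) 64 [ 469.7 -237.7] [ 468.3 -232.2]
top (403.7, 325.5) 495 [ 378.5 -223.1] [ 379.2 -217.9]
top (285.3, 332.0) 61 [365.   92.2] [366.   89.9]
top (295.8, 337.7) 66 [349.6  64.4] [351.   62.8]
scene (242.4, 194.7) 527 [ 510.8 -309.9] [ 536.6 -280.9]
scene (222.5, 195.0) 335 [ 542.5 -346.8] [ 567.2 -316.5]
scene (213.3, 204.1) 334 [ 579.7 -340.6] [ 603.1 -310.6]
scene (233.5, 220.6) 327 [ 589.8 -262.6] [ 612.9 -235.3]
scene (214.0, 260.8) 332 [ 707.6 -206.6] [ 726.5 -181.3]
scene (258.1, 268.0) 402 [ 662.2 -117.2] [682.7 -95.1]
scene (304.3, 277.9) 362 [620.9 -21.3] [642.8  -2.5]
scene (285.5, 302.9) 424 [696.9  -8.6] [716.2   9.7]
scene (380.8, 309.5) 417 [587.7 153.6] [610.8 166.2]
scene (429.4, 319.6) 486 [547.2 244.1] [571.7 253.5]
scene (453.2, 329.6) 486 [538.6 293.4] [563.4 301. ]
scene (419.5, 338.6) 513 [598.6 252.8] [621.3 261.9]
scene (354.2, 344.3) 527 [689.6 161.3] [709.1 173.6]
scene (443.5, 348.7) 509 [589.6 301.3] [612.7 308.6]
```

{"op": "jog_arm", "data": {
  "rows": [0.1,0.2,0,0,0,0.009,0.5,0,0,-3.5,0,0,0,0.5,0,0,-3.2,0,0,0,0.5,0,0,-1,0,0,0,0.5,0,0,-0.5,0,0,0,0.5,0,0,0,0,0,0,0.6,0,0,0,0,0,0,1,0,0,0,0,0,0,1,0,0,0,0,0,0,1,0,0,0,0,0,0,1],
  "newtons": 25
}}

```text
clock: 37.42
eef_pos: [686.0, -159.7, 12.0]
eef_rot: [3.14, 0.002, 2.037]
wrist_force: [-1.7, 0.1, 6.8]
finger_gap: 23.6
finger_force: 25.0
```

{"op": "jog_arm", "data": {
  "rows": [0,0,1.5,0,0,0,1,0,0,4,0,0,0,1,0,0,4,0,0,0,1,-0.586,3.857,0,0,0,0.12,1,-0.586,3.857,0,0,0,0.12,1,-0.586,3.857,0,0,0,0.12,1,-0.586,3.857,0,0,0,0.12,1,-0.586,3.857,0,0,0,0.12,1,-0.586,3.857,0,0,0,0.12,1,-0.586,3.857,0,0,0,0.12,1,0,0,0,0,0,0.12,1,0,0,0,0,0,0.12,1,0,0,0,0,0,0.104,1,0,0,-4,0,0,0,1,0,0,-3,0,0,0,1,0,0,0,0,0,0,1,0,0,0,0,0,0,1,0,0,0,0,0,0,1],
  "newtons": 40
}}

```text
clock: 38.92
eef_pos: [645.3, 110.7, 37.8]
eef_rot: [3.142, 0.003, -3.062]
wrist_force: [0.3, -0.1, -2.0]
finger_gap: 23.2
finger_force: 40.0
```

Down, release, clear upward and move towards the base for a final look.

{"op": "jog_arm", "data": {
  "rows": [0,0,-1.2,0,0,0,1,0,0,-1.05,0,0,0,1,0,0,0,0,0,0,1,0,0,0,0,0,0,0.62,0,0,0,0,0,0,0.62,0,0,0,0,0,0,0.62,0,0,4,0,0,0,0.62,0,0,4,0,0,0,0.62,0,0,4,0,0,0,0.62,-3.8,0,0,0,0,0,0.5,-3.8,0,0,0,0,0,0.5,-3.8,0,0,0,0,0,0.5,-3.8,0,0,0,0,0,0.5,-3.8,0,0,0,0,0,0.5,-3.8,0,0,0,0,0,0.5,-3.8,0,0,0,0,0,0.5,0,0,0,0,0,0,0.5]
}}

```text
clock: 40.33
eef_pos: [372.9, 110.4, 132.2]
eef_rot: [-3.141, -0.002, -3.062]
wrist_force: [-0.5, -0.6, 0.5]
finger_gap: 46.9
finger_force: 0.0
```

```bash
python3 - <<'E'
from m import *
look("10")
E
```

```text
top (282.7, 206.6) 352 [704.5  98.9] [697.6  96.4]
top (320.7, 208.1) 328 [699.1  -5.5] [692.3  -5.4]
top (259.2, 211.4) 325 [691.9 163.3] [685.2 159.4]
top (161.6, 221.7) 270 [665.8 429.7] [659.8 419.5]
top (325.8, 235.4) 338 [623.2 -18.3] [618.2 -18. ]
top (287.8, 243.1) 372 [603.3  85. ] [598.8  82.9]
top (225.2, 244.7) 358 [600.7 255. ] [596.2 248.9]
top (261.8, 248.1) 385 [590.4 155.6] [586.1 151.9]
top (207.3, 248.1) 351 [591.8 303.5] [587.5 296.3]
top (228.2, 263.3) 376 [550.  246.3] [546.6 240.4]
top (210.1, 266.8) 396 [540.9 295.1] [537.8 288.1]
top (238.0, 322.1) 70 [392.5 218.2] [392.9 213. ]
scene (447.3, 178.6) 278 [140.6  49.8] [179.6  66.1]
scene (304.4, 278.0) 366 [620.9 -21.2] [642.8  -2.5]
scene (349.0, 296.5) 392 [601.3  83.1] [623.9  98.2]
scene (285.5, 302.9) 435 [696.9  -8.5] [716.2   9.8]
scene (380.8, 309.5) 428 [587.7 153.6] [610.8 166.2]
scene (429.4, 319.6) 506 [547.2 244.1] [571.7 253.5]
scene (453.2, 329.6) 503 [538.6 293.4] [563.4 301. ]
scene (323.8, 330.2) 349 [700.7  94.9] [719.9 109.6]
scene (419.5, 338.6) 536 [598.6 252.8] [621.3 261.9]
scene (354.2, 344.3) 543 [689.6 161.3] [709.1 173.6]
scene (443.5, 348.8) 516 [589.7 301.3] [612.7 308.6]
```

View pics/scene10.png

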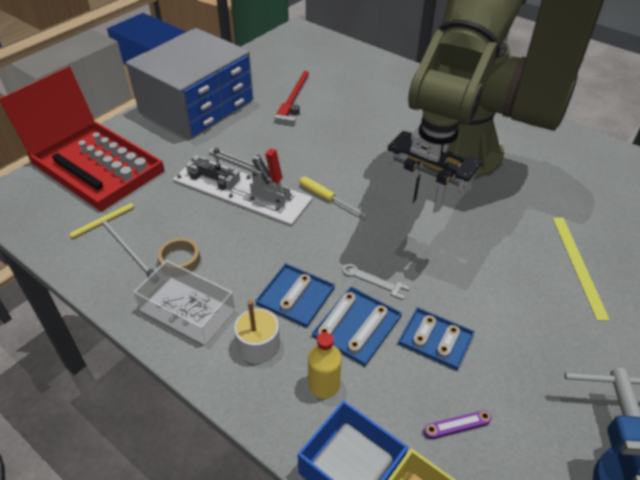

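View pics/top10.png

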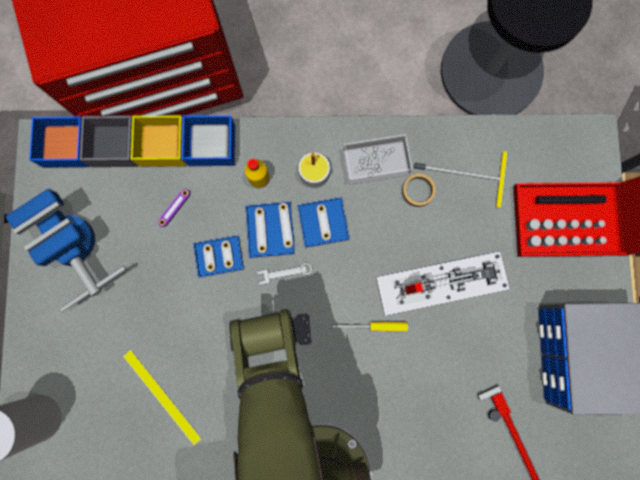

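Every tray holds its links, but long link D at (285,225) has moved about 20 mm to the tray wall since release. I'll check whether it lies flat.

```bash
python3 - <<'E'
from m import *
for n in("top","scene"):
    D=np.mean([cam(n)[1] for _ in range(4)],0);W=cloud(n,D)
    for nm,a,b in(("D",(703.3,97.5),(603,84.8)),("C",(691.3,162.8),(589.8,155.2)),("M",(698,-7),(622,-20))):
        a,b=np.array(a),np.array(b);d=(a-b)/np.hypot(*(a-b));c=(a+b)/2;r=W[...,:2]-c;t=r@d;o=r@[-d[1],d[0]]
        print(n,nm,[round(float(np.median(W[...,2][(abs(o)<6)&(abs(t-s)<7)])),1) for s in(-35,-20,0,20,35)],"left/right edge",[round(float(np.median(W[...,2][(abs(t)<30)&(abs(o-s)<2)])),1) for s in(-8,-4,0,4,8)])
brass("top",cam("top")[0],17);brass("scene",cam("scene")[0],17)
E
```

```text
top D [18.2, 18.0, 17.8, 18.5, 17.4] left/right edge [17.3, 18.0, 17.8, 18.1, 17.7]
top C [17.3, 17.6, 17.8, 18.1, 18.4] left/right edge [17.7, 17.7, 17.8, 17.7, 16.7]
top M [19.2, 17.4, 18.0, 17.6, 18.0] left/right edge [17.1, 17.6, 17.5, 17.4, 17.4]
scene D [17.5, 18.0, 18.1, 17.8, 17.8] left/right edge [17.6, 17.8, 18.2, 17.6, 17.6]
scene C [17.7, 17.8, 17.6, 18.0, 17.5] left/right edge [17.4, 17.7, 17.6, 18.1, 17.8]
scene M [18.6, 18.2, 17.7, 18.0, 18.5] left/right edge [17.4, 18.0, 18.0, 17.6, 17.6]
top (282.7, 206.6) 356 [703.9  98.6] [697.6  96.4]
top (320.7, 208.2) 327 [698.4  -5.4] [692.2  -5.4]
top (259.2, 211.3) 322 [691.3 162.9] [685.3 159.3]
top (161.6, 221.8) 272 [665.2 428.8] [659.7 419.5]
top (325.7, 235.4) 336 [622.8 -18.2] [618.2 -17.9]
top (287.9, 243.1) 373 [602.9  84.8] [598.8  82.9]
top (225.2, 244.7) 355 [600.3 254.5] [596.2 249. ]
top (261.9, 248.0) 386 [590.1 155.2] [586.2 151.8]
top (207.3, 248.2) 345 [591.3 302.8] [587.4 296.3]
top (228.2, 263.2) 364 [549.8 245.8] [546.8 240.5]
top (210.1, 266.8) 393 [540.6 294.6] [537.8 288.1]
scene (446.4, 179.7) 278 [149.4  51.8] [184.7  66.6]
scene (304.4, 278.0) 368 [622.8 -19.6] [642.8  -2.5]
scene (349.0, 296.5) 389 [603.3  84.4] [624.   98.1]
scene (285.5, 302.9) 440 [698.6  -6.9] [716.2   9.8]
scene (380.8, 309.5) 429 [589.8 154.7] [610.9 166.2]
scene (429.5, 319.7) 504 [549.4 244.9] [571.7 253.5]
scene (453.2, 329.6) 505 [540.7 294.1] [563.4 301. ]
scene (323.8, 330.2) 354 [702.4  96.3] [719.9 109.6]
scene (419.5, 338.6) 537 [600.6 253.6] [621.3 261.9]
scene (354.2, 344.3) 540 [691.3 162.3] [709.1 173.6]
scene (443.5, 348.7) 518 [591.7 301.9] [612.7 308.6]
```

The depth readings put D's top face level at about 17.8 mm all along, the same as the others. It lies flat on the tray floor inside the walls and about 3° off the tray's axis, so it stays as it is.

```bash
python3 -c "
from cell import manip
print(manip.sign_off())"
```

```text
the job is handed in; nothing more can be done
None
```

The job is handed in: the blank is clamped in the nest with the handle fully home, and all five finished links lie flat and lengthwise in their matching trays, though one long link shifted about 20 mm to the tray wall after release (still flat, about 3° off the tray's axis).

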